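# Reset the tripped vacuum pump of the filtration bench

### The arm

A 6-joint arm with a two-finger parallel gripper is mounted at the origin on the work surface. World frame = base frame: x ahead of the robot, y to its left, z up, the work surface at z = 0. Lengths are in mm, angles in degrees, forces in N, time in s.
With the tool pointing down it reaches from about 300 to 875 mm from the base axis. Payload 6.4 kg.
Tool frame: the origin (TCP) lies on the mounting face of the last link; the fingertips stand 173 mm ahead of it and the grasp point (between the pads) lies 155 mm ahead of it (tcp_to_tips is the x of the fingertips in the tool frame, in mm); x points along the fingers, y is the direction in which the jaws open and shut, and the axes are right-handed (so a half turn about x gives the same grasp; the last joint's range is limited). The gripper opens to 85 mm and grips with 20 to 120 N. Pads are 22 mm wide; open, the fingers measure 114 mm over their backs; the gripper's body (76 mm by 85 mm) begins 54 mm behind the grasp point. The pads swing forward as they close: fully open they stand 13 mm farther back than shut.
Start: joints at [-75.59, 10.359, 92.074, -0, 77.567, -11.82], TCP at [254.154, -515.799, 404.688] pointing down, gripper open.
Joint ranges: [-171.53, 171.53], [-51.25, 118.39], [17.06, 147.69], [-65.23, 245.23], [0, 150.52], [-178.68, 178.68]. Speed limits (degrees/s): [147.25, 147.25, 172.46, 180, 180, 180].

### API

Orientations are given as a 3x3 rotation matrix whose columns are the frame's x, y, z axes.
In Python, from bench import reach, move_l, goto_joints, grip, wait, ik, capture, PlanningError, job_done, boxes_of, tip_of, current_t, current_joint_positions, current_dq, current_joint_efforts, current_eef_pos, current_tool_rot, current_ft_force, current_wrist_torque, current_grip_width, tcp_to_tips gives the robot as it stands. Calls block until the motion is done:
- reach(position, orientation): joint-space move of the TCP to a pose.
- move_l(position, frame=None, rate=150, threshold=None): straight line of the TCP; frame=None keeps the orientation; rate is the mean speed in mm/s. With threshold (N) it stops when the force on the tool has changed by that much, and returns True; else False.
- goto_joints(angles): joint-space move.
- grip(opening, force=None): finger opening in mm; force is the grip in N (None keeps the last); returns when the fingers have stopped.
- wait(seconds).
- ik(position, orientation): joint angles nearest the present ones, or None.
- capture(name): name is "scene" or "top" or "wrist"; returns a dict with "color" (420x560x3 uint8, red, green, blue), "fov_y" (degrees; the focal length in pixels is half the picture's height over the tangent of half this angle, whatever the lens; pixels are square), "cx", "cy" (the principal point, pixels), "extrinsics" (4x4, takes a point from world to camera coordinates); the wrist camera has in their place "hand_eye" (4x4, takes a point from camera to tool coordinates, whose origin is the TCP and whose axes are the tool frame's). Camera axes: x right, y down, z forward; pixel columns grow to the right and rows downward; lengths in mm; the calibration is good to about 2 mm. A picture is of the moment at which its call begins: read the wrist's pose just before it. There is no depth.
A pose or a line that the arm cannot do raises PlanningError and nothing moves.
- job_done(): hands the job in, once; it reports no verdict.
Trained networks look in a picture, given as the dict that the camera call returned (one of the last four; its "shot" number tells which), for a name from the list of things; names that differ only in an ending like _2 or _b are one class to them, and where a whole thing is asked for, a point or a joint stands for the part that bears it (a point fixed in the world has none). Each returns a list of dicts, best first, with "score" (0 to 1); they miss things now and then, are a little off and sometimes report something else, mostly with a low value. They report only what shows in the picture. A call takes as long as a camera call.
- boxes_of(picture, label): "rect" ([centre column, centre row, width, height] as shares, 0 to 1, of the picture: columns of its width, rows of its height, round what is visible of it).
- tip_of(picture, label): "location" ([row, column] as shares, 0 to 1, of the picture: columns of its width, rows of its height: a listed point, or the origin of a listed thing).
Readings, each from a call of its own:
- current_t(): time.
- current_joint_positions(): joint angles.
- current_dq(): joint speeds.
- current_joint_efforts(): joint torques, N m.
- current_eef_pos(): TCP position.
- current_tool_rot(): TCP orientation.
- current_ft_force(): force on the tool from outside, world axes, zero at the start.
- current_wrist_torque(): the same for the moment, N m.
- current_grip_width(): finger opening in mm.
Only numpy, scipy, OpenCV 4.12 (cv2) and the standard library are available. Lean on these libraries where they do the work, as an engineer would, in place of code of your own. Each camera call takes 0.05 s, during which the arm holds its last target. There are 200 camera calls.

### The job

The vacuum pump on the bench has tripped its breaker: with a fingertip, push the clear splash cover aside by its yellow tab, reach down into the well underneath and press the sunken red reset key fully home so that it stays in, then push the cover back until it covers the whole well again. Do not lift, tip or shove the pump, and leave the other things on the bench where they stand.

Things in the scene. Friction and masses are not known exactly. Their poses are not given: they have to be found in the camera images.
- pump: diaphragm vacuum pump, loose on rubber feet, 3.4 kg, 210 x 280 mm in plan: blue housing, level grey deck 120 mm high, aluminium head with two hose barbs at its left end, black carrying handle along the deck's rear edge (93 mm behind the origin, 148 mm high; knob and switch on the deck: 131 mm). Origin under the pump at bench height; its x points from front to rear, y to its left, z up
- well_mouth (a point): centre of the mouth of the round reset well, level with the deck (120 mm above the bench), 35 mm in front of and 60 mm to the right of the pump's origin (-35, -60 mm in the pump's x, y); axes as the pump's. The well is vertical, straight-walled, 50 mm in inner diameter; its floor is 32 mm below the mouth
- key_top (a point): centre of the top face of the red reset key at the bottom of the well, a cylinder 32 mm in diameter on the well's axis. Tripped, its top is 22 mm below the well's mouth; pressed home, 30 mm below.
- reset_key (a joint): travel of the reset key in m: 0 tripped (up), grows as it is pressed down, 0.008 fully home at a hard stop. It resists with about 3 N of friction all the way, has no return spring, and stays where it is pushed.
- cover_pivot (a point): axis of the vertical pivot screw of the splash cover, at deck height (120 mm), 45 mm behind the centre of the well (in the pump's +x); axes as the pump's
- cover_tab (a point): centre of the yellow tab on the cover: upright, 22 mm long (along the line from the pivot), 6 mm thick, 64 mm from the pivot axis, from 126 to 143 mm above the bench; push it from either side. The cover is a level clear plate with a yellow rim, 122 to 126 mm above the bench, a disc of 68 mm diameter centred 45 mm from the pivot. The axes turn with the cover; -x points from pivot to tab
- splash_cover (a joint): angle of the cover in rad: 0 covers the well (a stop); grows as it swings to the pump's left, clockwise seen from above (the tab goes from the pump's -x side of the pivot towards its +y side); stop at 1.75. From about 1.2 a fingertip passes it into the well; within 0.2 it covers the whole well. Light friction, about 0.5 N at the tab; it stays where it is left and may start ajar
- wash_bottle: small white wash bottle with a blue cap and bent nozzle, 52 mm across, 148 mm tall; loose; stands beside the pump. Origin: centre of its underside
- sample_jar: sample jar with a red cap, 60 mm across, 85 mm tall; loose; stands beside the pump. Origin: centre of its underside
- funnel_cup: grey filter-funnel cup standing on its wide rim, stem up, 80 mm across, 100 mm tall; loose; stands beside the pump. Origin: centre of its underside
- forceps: steel forceps lying flat on the bench in front of the pump, 122 mm long, 6 mm high; loose. Origin: centre of its underside
- cylinder: glass measuring cylinder with a blue foot, foot 76 mm across, 226 mm tall; loose; on the left of the bench. Origin: centre of its underside
- media_bottle: glass bottle with a blue screw cap, 86 mm across, 176 mm tall; loose; on the left of the bench. Origin: centre of its underside
- petri_dish: clear lidded dish, 91 mm across, 16 mm high; loose; on the right of the bench, near the robot. Origin: centre of its underside

How it is judged:
By the outcome, as a careful person would: the job done as asked, in the order asked, and still so for the second after the job is handed in, with the robot touching nothing.
It also fails if it takes over 64 s, if anything falls off the work surface, if the arm or the gripper's body presses on something with over 40 N, if the wrist force passes 120 N, or if a joint passes its speed limit or range.

## Working session

There is one attempt and no reset: what is moved stays moved. The work goes in short steps, each a Python script; the robot and the scene stay as the last script left them, time stands still between calls to the robot, and variables do not carry over. Pictures are saved under pics/ and viewed, about 8 in all and at most 12, crops included, and the job is handed in when it is done.

```bash
ls; mkdir -p pics
cat > h.py <<'E'
import numpy as np, cv2
from bench import *
def cam(p):
    h,w=p["color"].shape[:2]; f=h/2/np.tan(np.radians(p["fov_y"]/2))
    return f,p["cx"],p["cy"],w,h
def ext(p,T=None):
    return np.array(p["extrinsics"]) if "extrinsics" in p else np.linalg.inv(T@np.array(p["hand_eye"]))
def toolT():
    T=np.eye(4);T[:3,:3]=current_tool_rot();T[:3,3]=current_eef_pos();return T
def plane(p,uv,z,T=None):
    f,cx,cy,w,h=cam(p);E=ext(p,T);R=E[:3,:3];c=-R.T@E[:3,3]
    d=R.T@np.array([(uv[0]-cx)/f,(uv[1]-cy)/f,1]);return c+d*(z-c[2])/d[2]
def proj(p,X,T=None):
    f,cx,cy,w,h=cam(p);E=ext(p,T);q=E[:3,:3]@np.array(X,float)+E[:3,3];return np.array([cx+f*q[0]/q[2],cy+f*q[1]/q[2]])
def tip(p,l):
    r=tip_of(p,l);h,w=p["color"].shape[:2]
    return [(np.array([d["location"][1]*w,d["location"][0]*h]),round(d["score"],2)) for d in r[:2]]
def save(p,n,crop=None,s=1):
    im=p["color"][:,:,::-1]
    if crop: im=im[crop[1]:crop[3],crop[0]:crop[2]]
    cv2.imwrite("pics/"+n,cv2.resize(im,None,fx=s,fy=s,interpolation=cv2.INTER_CUBIC))
E
python3 - <<'E'
from h import *
Z=dict(pump=0,well_mouth=120,key_top=98,cover_pivot=120,cover_tab=134.5,wash_bottle=0,sample_jar=0,funnel_cup=0,forceps=0,cylinder=0,media_bottle=0,petri_dish=0)
np.set_printoptions(precision=1,suppress=True)
ims=[]
for n in("scene","top"):
    p=capture(n); ims.append(p["color"]); 
    print(n,p["fov_y"],np.array(p["extrinsics"]).tolist())
    for l,z in Z.items():
        for uv,s in tip(p,l): print(n,l,uv,s,plane(p,uv,z)[:2])
    save(p,n+"0.png",None,1.4)
print(current_t())
E
```

```text
pics
scene 43.543186557736924 [[0.12002348179994482, 0.9927583218905439, 0.0050277364379995035, -89.06482938878466], [0.7940360217271384, -0.09295585633828406, -0.6007212373240655, -331.72285002217313], [-0.5959036499438127, 0.076092858334327, -0.7994427539818934, 1826.0007383292163], [0.0, 0.0, 0.0, 1.0]]
scene pump [296.1 238.9] 0.73 [533.6  67.1]
scene well_mouth [279.4 202.2] 0.59 [487.4  23.8]
scene well_mouth [433.1 222.2] 0.53 [602.  423.5]
scene cover_pivot [279.3 214.3] 0.6 [528.3  18.8]
scene cover_tab [283.4 190. ] 0.74 [457.7  38.5]
scene cover_tab [365.1 226.1] 0.42 [603.2 236.2]
scene wash_bottle [228. 242.] 0.77 [ 521.4 -128.2]
scene sample_jar [363.3 224.5] 0.98 [506.3 270.1]
scene funnel_cup [370.7 261. ] 0.75 [631.3 264.1]
scene cylinder [429.7 197.1] 0.94 [429.3 493.7]
scene media_bottle [434.8 221.6] 0.94 [520.6 482.1]
scene media_bottle [430.5 196.8] 0.27 [428.5 496.6]
scene petri_dish [128.6 187.2] 0.85 [ 283.1 -421.2]
top 42.430752928850644 [[-0.02308051204865611, -0.9997071494058716, 0.007273609170005748, 45.297882285227246], [-0.9973832855150476, 0.022527047545731132, -0.06869580703420658, 496.34912344277376], [0.06851183648670077, -0.00884011061347789, -0.9976111370196111, 1664.3400158146158], [0.0, 0.0, 0.0, 1.0]]
top pump [275.6 200.5] 0.66 [532.   71.9]
top well_mouth [293.6 212.8] 0.67 [484.2  18.5]
top key_top [291.2 210.4] 0.74 [492.9  25. ]
top cover_pivot [292.9 198.2] 0.68 [527.   19.6]
top cover_tab [284.4 219.5] 0.7 [464.5  45.7]
top wash_bottle [336.7 202.9] 0.85 [ 520.2 -120. ]
top wash_bottle [435.8 270.2] 0.74 [ 302.5 -423.4]
top sample_jar [211.8 206.9] 0.54 [516.4 272.4]
top funnel_cup [215. 171.] 0.58 [629.7 260.8]
top forceps [270.1 253.2] 0.69 [367.3  92.6]
top cylinder [139.4 234.6] 0.82 [434.7 499.4]
top media_bottle [145.4 203.5] 0.79 [531.8 480.2]
top petri_dish [436.4 273.2] 0.72 [ 293.1 -424.9]
1.3
```

Run:
```python
from h import *
np.set_printoptions(precision=1,suppress=True)
p=capture("top"); save(p,"topc.png",(180,130,360,270),4)
print(current_tool_rot())
R=np.array([[0,0,1],[0,1,0],[-1,0,0]],float)  # x down, y=world y, z=world x
for Rr in (R,R@np.diag([1,-1,-1])):
    print(ik([440,20,480],Rr))
    p=None
w=capture("wrist");print(np.array(w["hand_eye"]),w["fov_y"])
```

```text
[[-0.   0.4 -0.9]
 [ 0.  -0.9 -0.4]
 [-1.  -0.   0. ]]
[ -12.9  -11.   104.6   -0.    86.4 -102.9]
[-12.9 -11.  104.6  -0.   86.4  77.1]
[[ -0.   -0.3   0.9  30. ]
 [  1.   -0.    0.    1.4]
 [  0.    0.9   0.3 -80.9]
 [  0.    0.    0.    1. ]] 68.2509917694414
```

View pics/topc.png

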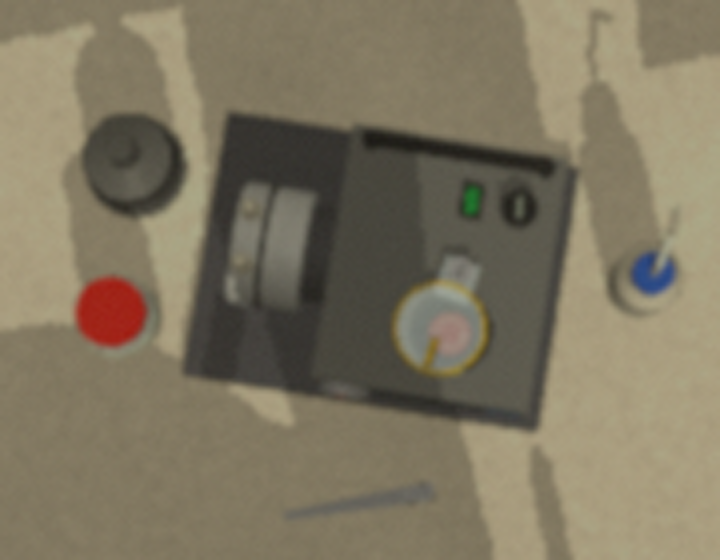

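View pics/scene0.png

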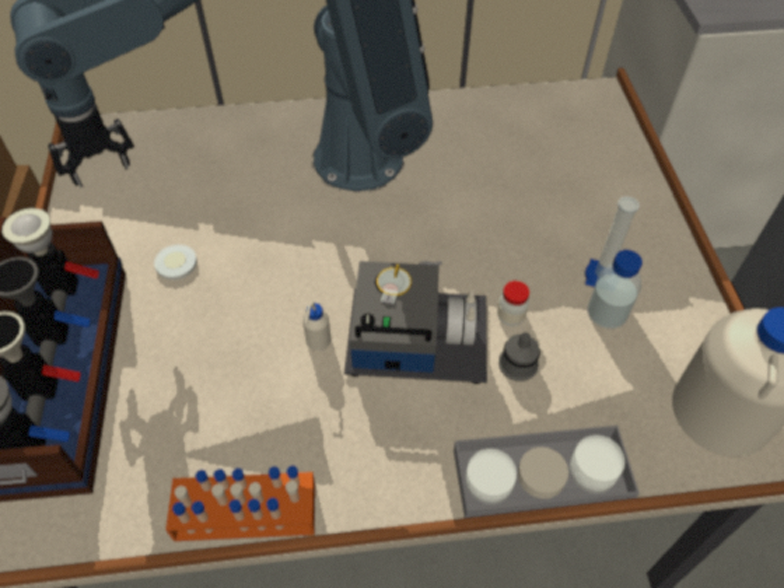

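Run:
```python
from h import *
np.set_printoptions(precision=1,suppress=True)
R=np.array([[0,0,1],[0,1,0],[-1,0,0]],float)
R2=R@np.diag([1,-1,-1])
Z=dict(pump=0,well_mouth=120,key_top=98,cover_pivot=120,cover_tab=134.5)
for i,(P,Rr) in enumerate([([440,20,480],R),([440,60,430],R)]):
    reach(P,Rr); wait(.3); T=toolT(); p=capture("wrist"); save(p,f"w{i}.png",None,1.4)
    np.savez(f"w{i}.npz",T=T,E=ext(p,T),c=p["color"],f=p["fov_y"],cx=p["cx"],cy=p["cy"])
    for l,z in Z.items():
        for uv,s in tip(p,l): print(l,uv,s,plane(p,uv,z,T)[:2])
print(current_t())
```

```text
pump [323.3 222.7] 0.86 [529.1  78.4]
well_mouth [289.2 224.6] 0.91 [485.7  23.5]
cover_pivot [278.8 256.3] 0.87 [525.8  11.4]
cover_tab [299.5 218.6] 0.79 [473.1  34.4]
pump [295.  235.7] 0.74 [531.4  72.6]
well_mouth [247.2 238.4] 0.84 [482.4  21. ]
cover_pivot [239.4 277.3] 0.65 [526.1  11.2]
cover_tab [259.8 233. ] 0.79 [470.5  34.8]
5.025
```

View pics/w0.png

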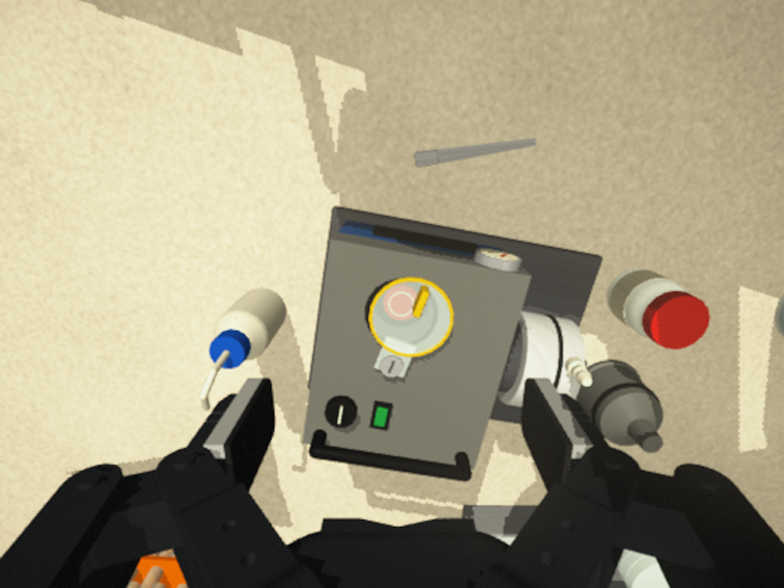

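```bash
cat > fit.py <<'E'
from h import *
from scipy.optimize import least_squares
def fit(imgs,pv):
    obs=[]
    for (p,T),pivuv in zip(imgs,pv):
        im=cv2.cvtColor(np.ascontiguousarray(p["color"]),cv2.COLOR_RGB2HSV)
        y=cv2.inRange(im,(18,150,120),(35,255,255)); 
        n,lab,st,cc=cv2.connectedComponentsWithStats(y); 
        pts=np.argwhere(y>0)[:,::-1].astype(np.float32)
        pts=pts[np.hypot(*(pts-np.median(pts,0)).T)<60]
        hull=cv2.convexHull(pts); e=cv2.fitEllipse(hull)
        r=cv2.inRange(im,(0,25,120),(12,255,255))|cv2.inRange(im,(168,25,120),(180,255,255))
        m=np.zeros_like(r);cv2.ellipse(m,(e[0],(e[1][0]-8,e[1][1]-8),e[2]),255,-1);r&=m
        M=cv2.moments(r,True);k=(M["m10"]/M["m00"],M["m01"]/M["m00"])
        print("ellipse",e,"key",k,M["m00"], "discC",plane(p,e[0],126,T)[:2],"key",plane(p,k,98,T)[:2],"piv",plane(p,pivuv,124,T)[:2])
        obs+=[plane(p,e[0],126,T)[:2],plane(p,k,98,T)[:2],plane(p,pivuv,126,T)[:2]]
    obs=np.array(obs).reshape(-1,3,2)
    return obs
def model(v):
    x,y,ya,th=v;c,s=np.cos(ya),np.sin(ya);well=np.array([x,y]);piv=well+45*np.array([c,s])
    d=np.array([-np.cos(ya-th),-np.sin(ya-th)]);return well,piv,d
E
python3 - <<'E'
from fit import *
np.set_printoptions(precision=1,suppress=True)
imgs=[]
for i in range(2):
    z=np.load(f"w{i}.npz");imgs.append((dict(color=z["c"],fov_y=float(z["f"]),cx=float(z["cx"]),cy=float(z["cy"]),extrinsics=z["E"]),None))
o=fit(imgs,[(280,262),(239.4,279)])
f=lambda v:np.concatenate([np.r_[m[1]+45*m[2]-q[0],m[0]-q[1],.5*(m[1]-q[2])] for m in [model(v)] for q in o])
s=least_squares(f,[485,18,-.15,.2]);print(s.x.round(3),s.fun);m=model(s.x);print(m, m[1]+64*m[2])
save(imgs[1][0],"w1c.png",(140,140,360,305),3.5)
E
```

```text
ellipse ((293.26788330078125, 225.9153289794922), (56.85990905761719, 60.858707427978516), 91.95185852050781) key (285.3772893772894, 215.12087912087912) 273.0 discC [484.9  28. ] key [482.   19.2] piv [531.2  12.8]
ellipse ((253.8440399169922, 243.22509765625), (64.28062438964844, 70.45252990722656), 101.47913360595703) key (246.37864077669903, 229.16504854368932) 103.0 discC [484.8  28. ] key [481.5  17.6] piv [525.7  11.8]
[482.2  18.4  -0.1   0.2] [-0.3  0.1  0.2 -0.9 -1.7 -0.3 -0.2  0.1  0.6  0.7  1.1  0.1]
(array([482.2,  18.4]), array([526.7,  12.3]), array([-0.9,  0.4])) [466.8  34.8]
```

View pics/w1c.png

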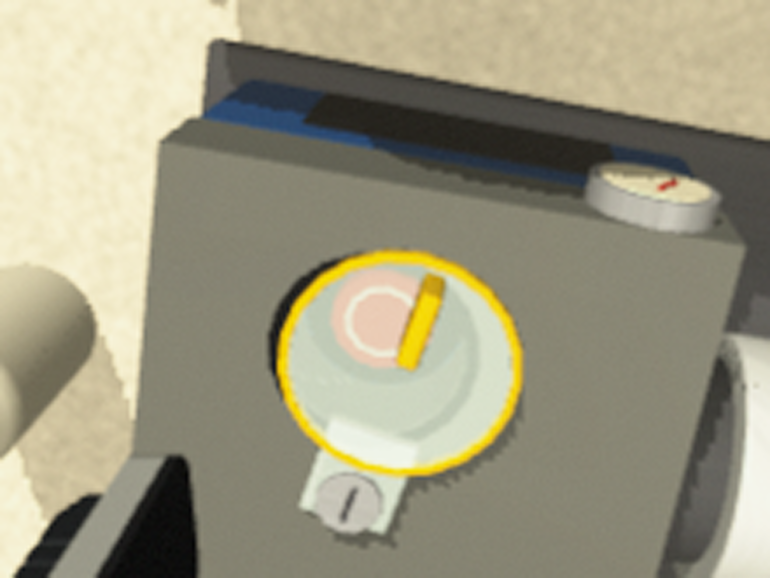

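Run:
```python
from fit import *
np.set_printoptions(precision=2,suppress=True)
z=np.load("w1.npz");p=dict(color=z["c"],fov_y=float(z["f"]),cx=float(z["cx"]),cy=float(z["cy"]),extrinsics=z["E"])
P=lambda a,h:plane(p,(a[0]/3.5+140,a[1]/3.5+140),h)[:2]
a,b=P((162,140),120),P((743,243),120);d=b-a;print(a,b,np.hypot(*d),"yaw",np.degrees(np.arctan2(-d[0],d[1])))
k=P((380,321),98);print("key",k,"piv",P((349,501),124),P((349,501),128))
z=np.load("w0.npz");p=dict(color=z["c"],fov_y=float(z["f"]),cx=float(z["cx"]),cy=float(z["cy"]),extrinsics=z["E"])
print("key0",plane(p,(286.4,216.4),98)[:2],"piv0",plane(p,(280,262),126)[:2])
```

```text
[423.4  -33.19] [452.26 122.6 ] 158.44924238810285 yaw -10.494698147303481
key [484.42  19.84] piv [530.54  11.87] [528.05  12.53]
key0 [483.6   20.46] piv0 [530.13  12.87]
```

```bash
cat >> h.py <<'E'
WELL=np.array([484.,20.]);YA=np.radians(-10.)
R0=np.array([[0,0,1],[0,1,0],[-1,0,0]],float)
def rz(a): return np.array([[np.cos(a),-np.sin(a),0],[np.sin(a),np.cos(a),0],[0,0,1]])
PIV=WELL+45*np.array([np.cos(YA),np.sin(YA)])
def arc(th,tz,r=64):  # TCP pose with closed tip at angle th about the pivot
    a=YA-th
    return np.r_[PIV-r*np.array([np.cos(a),np.sin(a)]),tz+173],rz(a)@FL
FL=R0
E
python3 - <<'E'
import h; from h import *
np.set_printoptions(precision=1,suppress=True)
print(tcp_to_tips() if callable(tcp_to_tips) else tcp_to_tips)
for fl in (R0,R0@np.diag([1,-1,-1])):
    h.FL=fl
    for th in (-.25,.5,1.3,1.95): print(th,ik(*arc(th,132)))
z=np.load("w0.npz");p=dict(color=z["c"],fov_y=float(z["f"]),cx=float(z["cx"]),cy=float(z["cy"]),extrinsics=z["E"])
for n,u in dict(sw=(381,416),head0=(500,380),head1=(525,310)).items():
    d=plane(p,np.array(u)/1.4,128)[:2]-PIV; d=rz(-YA)[:2,:2]@d; print(n,d)
E
```

```text
173.4
-0.25 [ -13.8    3.   112.7   -0.    64.3 -108.1]
0.5 [ -7.9   5.2 110.4  -0.   64.4 -59.3]
1.3 [ -4.6  10.9 103.9  -0.   65.2 -10.1]
1.95 [-5.3 15.5 98.3 -0.  66.3 26.5]
-0.25 [-13.8   3.  112.7  -0.   64.3  71.9]
0.5 [ -7.9   5.2 110.4  -0.   64.4 120.7]
1.3 [ -4.6  10.9 103.9  -0.   65.2 169.9]
1.95 [  -5.3   15.5   98.3   -0.    66.3 -153.5]
sw [49.1 -0.5]
head0 [-2.9 92. ]
head1 [-67.2  96.1]
```

Run:
```python
from h import *
np.set_printoptions(precision=2,suppress=True)
grip(0)
q,R=arc(-.25,175);reach(q,R)
q,R=arc(-.25,132);print("down",move_l(q,R,120,threshold=6),current_eef_pos()[2]-173.4)
for th in (-.05,.2,.45,.7,.95,1.2,1.27):
    q,R=arc(th,132);hit=move_l(q,R,70,threshold=8);print(th,hit,np.array(current_ft_force()))
    if hit:break
q=np.array(current_eef_pos());q[2]=132+90+173;move_l(q,None,200)
reach([415,30,430],R0);wait(.2);T=toolT();p=capture("wrist")
np.savez("w2.npz",T=T,E=ext(p,T),c=p["color"],f=p["fov_y"],cx=p["cx"],cy=p["cy"])
save(p,"w2.png",(140,100,400,300),3)
for l,z in dict(well_mouth=120,key_top=98,cover_pivot=124,cover_tab=134.5,pump=0).items():
    for uv,s in tip(p,l): print(l,uv,s,plane(p,uv,z,T)[:2])
print(current_t())
```

```text
down False 132.8833957042934
-0.05 False [ 0.07 -0.51 -0.33]
0.2 False [ 0.29 -0.24 -0.49]
0.45 False [-0.22 -0.6   0.29]
0.7 False [-0.27 -0.06  0.27]
0.95 False [ 0.23 -0.21 -0.48]
1.2 False [ 0.02  0.35 -0.76]
1.27 False [-0.18 -0.1   0.43]
well_mouth [275.58 265.1 ] 0.77 [485.1   19.57]
key_top [277.42 251.58] 0.58 [480.77  21.01]
cover_tab [331.69 322.6 ] 0.87 [543.43  77.09]
pump [316.62 252.5 ] 0.92 [530.31  74.5 ]
pump [172.98 249.1 ] 0.39 [ 524.98 -129.75]
11.8917
```

View pics/w2.png

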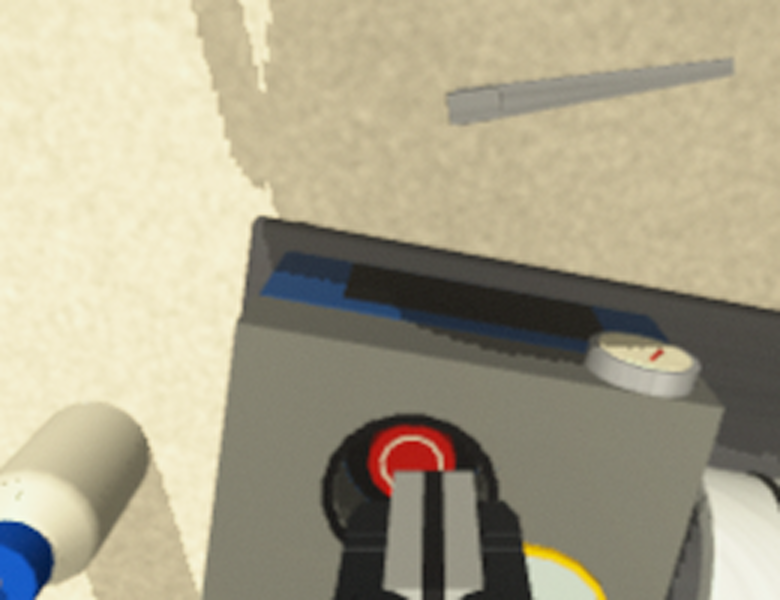

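Run:
```python
from h import *
np.set_printoptions(precision=2,suppress=True)
L=173.4
R=rz(np.radians(33))@R0
reach([484,20,175+L],R)
h=move_l([484,20,102+L],None,80,threshold=6);print("in well",h,current_eef_pos(),current_ft_force())
if not h:
    wait(.2)
    while 1:
        z=current_eef_pos()[2]-L
        if z<85: break
        h=move_l([484,20,z-1.5+L],None,15,threshold=30);F=np.array(current_ft_force());print(z,current_eef_pos()[2]-L,h,F)
        if F[2]>18 or h: break
    move_l([484,20,190+L],None,150)
    reach([415,30,430],R0);wait(.2);T=toolT();p=capture("wrist")
    save(p,"w3.png",(140,100,400,300),3)
    for l,zz in dict(well_mouth=120,key_top=90,cover_tab=134.5,pump=0).items():
        for uv,s in tip(p,l): print(l,uv,s,plane(p,uv,zz,T)[:2])
print(current_t())
```

```text
in well False [484.33  19.93 275.92] [ 0.82 -0.65 -0.06]
102.52378424813358 101.0482490280447 False [ 0.25 -0.08 -0.87]
101.0482490280447 99.40497902401123 False [-0.6  -0.12 -0.34]
99.40497902401123 97.7243314550112 False [0.93 0.84 0.46]
97.7243314550112 96.21504266032466 False [ 0.83 -0.35  0.  ]
96.21504266032466 94.68886039980086 False [-0.36 -0.13 -0.05]
94.68886039980086 93.08300457831066 False [0.28 0.98 1.13]
93.08300457831066 91.4518722268426 False [ 0.44 -0.28  0.26]
91.4518722268426 89.85489425239555 False [ 0.72 -0.23  0.92]
89.85489425239555 88.83768053109085 False [-1.86  0.5   6.94]
88.83768053109085 88.28926765561985 False [-4.65  0.5  11.55]
88.28926765561985 88.10490772994623 False [-6.26  1.29 16.16]
88.10490772994623 88.07585930099336 False [-6.77 -0.01 17.24]
88.07585930099336 88.09497716121692 False [-7.47  0.39 16.99]
88.09497716121692 88.06149285319773 False [-6.1   0.72 16.84]
88.06149285319773 88.0680529837501 False [-6.35  0.07 17.89]
88.0680529837501 88.07526968555462 False [-7.37  0.59 17.13]
88.07526968555462 88.06157645244238 False [-6.25  0.27 17.3 ]
88.06157645244238 88.07049546044445 False [-6.48  0.16 18.06]
well_mouth [277.59 266.7 ] 0.61 [485.91  21.65]
key_top [341.21 129.78] 0.16 [353.72  83.33]
cover_tab [327.82 321.8 ] 0.86 [541.09  72.95]
pump [317.3  251.58] 0.59 [527.61  75.39]
20.1833
```

View pics/w3.png

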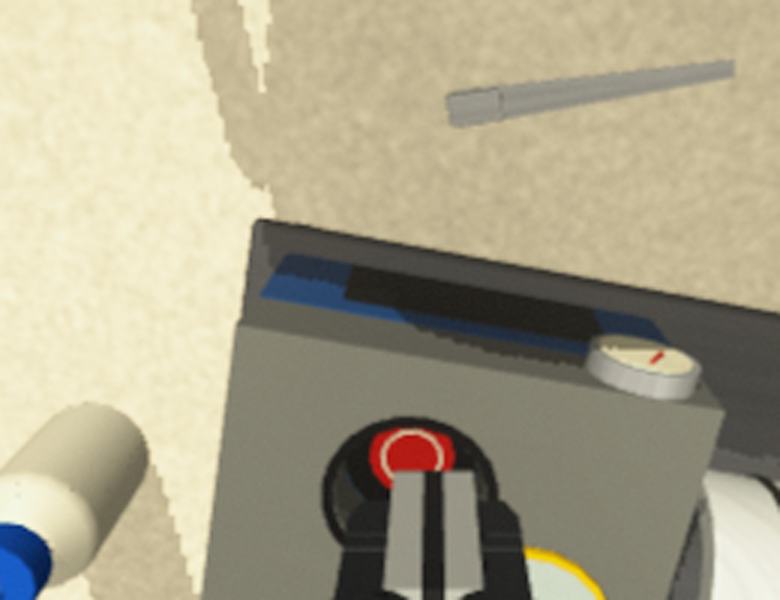

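Run:
```python
from h import *
np.set_printoptions(precision=2,suppress=True)
z=np.load("w2.npz");p=dict(color=z["c"],fov_y=float(z["f"]),cx=float(z["cx"]),cy=float(z["cy"]),extrinsics=z["E"])
for zz in(98,94,90): print(zz,(proj(p,[484,20,zz])-[140,100])*3)
print((proj(p,[484-25,20,120])-[140,100])*3)
im=[cv2.imread("pics/w2.png"),cv2.imread("pics/w3.png")]
for i in im:
    h=cv2.cvtColor(i,cv2.COLOR_BGR2HSV);r=(cv2.inRange(h,(0,150,100),(8,255,255))|cv2.inRange(h,(174,150,100),(180,255,255)));r[:400]=0
    y,x=np.nonzero(r);print(y.min(),y.max(),x.min(),x.max(),len(x))
    w=cv2.inRange(h[425:475,370:455],(0,0,170),(180,160,255));yy,xx=np.nonzero(w);print("ring",yy.min()+425,xx.min()+370,xx.max()+370)
```

```text
98 [409.53 462.87]
94 [409.79 457.89]
90 [410.04 453.02]
[407.33 424.47]
425 496 368 454 3092
ring 435 379 443
428 488 369 454 2727
ring 430 380 443
```

Run:
```python
from h import *
np.set_printoptions(precision=2,suppress=True)
a,b=[cv2.cvtColor(cv2.imread(f"pics/w{i}.png"),cv2.COLOR_BGR2GRAY) for i in(2,3)]
def sh(x0,y0,x1,y1):
    t=a[y0:y1,x0:x1];r=cv2.matchTemplate(b[y0-15:y1+15,x0-15:x1+15],t,cv2.TM_CCOEFF_NORMED);_,m,_,l=cv2.minMaxLoc(r);return m,l[0]-15,l[1]-15
print("gauge",sh(570,320,720,410),"deck",sh(230,240,420,350),"forceps",sh(430,50,745,130),"bottle",sh(20,390,160,560),"ring",sh(385,432,440,468))
print(current_grip_width(),current_t())
L=173.4;R=rz(np.radians(-10))@R0
reach([484,20,175+L],R)
print(move_l([484,20,104+L],None,80,threshold=8));wait(.2)
h=move_l([484,20,84+L],None,25,threshold=28);print(h,current_eef_pos()[2]-L,current_ft_force());wait(.2);print(current_eef_pos()-np.array([0,0,L]),current_ft_force(),current_wrist_torque())
move_l([484,20,190+L],None,150)
reach([415,30,430],R0);wait(.4);T=toolT();p=capture("wrist")
np.savez("w4.npz",T=T,E=ext(p,T),c=p["color"],f=p["fov_y"],cx=p["cx"],cy=p["cy"])
save(p,"w4.png",(140,100,400,300),3)
b=cv2.cvtColor(cv2.imread("pics/w4.png"),cv2.COLOR_BGR2GRAY)
print("gauge",sh(570,320,720,410),"deck",sh(230,240,420,350),"forceps",sh(430,50,745,130),"bottle",sh(20,390,160,560),"ring",sh(385,432,440,468))
print(T[:3,3],np.load("w2.npz")["T"][:3,3],current_t())
```

```text
gauge (0.9971026182174683, 1, 3) deck (0.9978960156440735, 0, 2) forceps (0.9898141026496887, 0, 2) bottle (0.9974287748336792, -1, 3) ring (0.963758647441864, 0, -6)
0.1985296661509535 20.1833
False
True 88.47674434762544 [-3.07 -0.31 10.39]
[484.09  20.02  88.5 ] [-3.59  0.53 10.18] [0.12 0.55 0.02]
gauge (0.9954820275306702, 0, 1) deck (0.9987602829933167, 0, 1) forceps (0.9893600344657898, 0, 1) bottle (0.9976504445075989, 0, 2) ring (0.941570520401001, 0, -7)
[415.25  29.91 429.24] [415.12  30.06 429.78] 24.5333
```

Run:
```python
from h import *
np.set_printoptions(precision=2,suppress=True)
P=[]
for i in(2,4):
    z=np.load(f"w{i}.npz");P.append(dict(color=z["c"],fov_y=float(z["f"]),cx=float(z["cx"]),cy=float(z["cy"]),extrinsics=z["E"]))
C=[q["color"].astype(np.float32) for q in P]
def ecc(x0,y0,x1,y1,ch):
    a=C[0][y0:y1,x0:x1,ch];W=np.eye(2,3,dtype=np.float32)
    W[:,2]=[x0,y0]
    cc,W=cv2.findTransformECC(np.ascontiguousarray(a),np.ascontiguousarray(C[1][...,ch]),W,cv2.MOTION_TRANSLATION,(3,200,1e-6),None,1);return cc,W[:,2]-[x0,y0]
print("gauge",ecc(330,206,380,236,1),"deck",ecc(216,180,280,216,1))
for ch in(1,2):print("ring",ecc(267,243,288,256,ch))
d=lambda X,Y:proj(P[1],Y)-proj(P[0],X)
print("pred deck",d([445,40,120],[445,40,120]))
for zz in(98,94,92,91,90,89):print(zz,d([484,20,98],[484,20,zz]))
```

```text
gauge (0.9956349409918267, array([0.16, 0.41])) deck (0.9987263572400117, array([-0.01,  0.39]))
ring (0.9632143592692507, array([ 0.14, -2.41]))
ring (0.9587739985440732, array([ 0.13, -2.4 ]))
pred deck [0.1  0.45]
98 [0.06 0.49]
94 [ 0.14 -1.18]
92 [ 0.19 -1.99]
91 [ 0.21 -2.4 ]
90 [ 0.23 -2.8 ]
89 [ 0.25 -3.2 ]
```

View pics/w4.png

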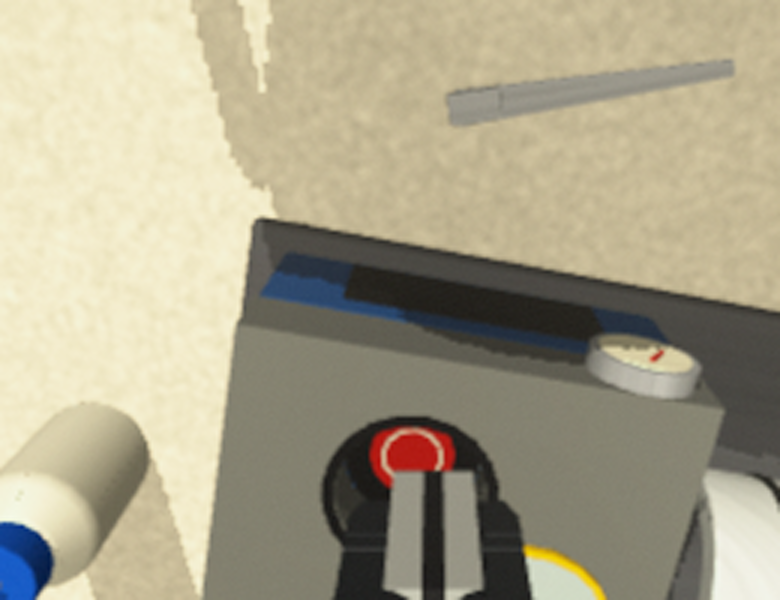

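Run:
```python
from h import *
np.set_printoptions(precision=2,suppress=True)
L=173.4;R=rz(np.radians(-10))@R0
reach([481,20,175+L],R)
print(move_l([481,20,96+L],None,80,threshold=8));wait(.2)
for z in (93,91.5,90.5,89.5,88.5,87.5,86.5,85.5):
    h=move_l([481,20,z+L],None,20,threshold=40);wait(.1);F=np.array(current_ft_force());print(z,np.array(current_eef_pos())-[0,0,L],h,F)
    if h or F[2]>30: break
move_l([481,20,190+L],None,150)
reach([415,30,430],R0);wait(.4);T=toolT();p=capture("wrist")
np.savez("w5.npz",T=T,E=ext(p,T),c=p["color"],f=p["fov_y"],cx=p["cx"],cy=p["cy"])
P=[]
for i in(2,4,5):
    z=np.load(f"w{i}.npz");P.append(dict(color=z["c"],fov_y=float(z["f"]),cx=float(z["cx"]),cy=float(z["cy"]),extrinsics=z["E"]))
C=[q["color"].astype(np.float32) for q in P]
def ecc(i,j,x0,y0,x1,y1,ch):
    W=np.float32([[1,0,x0],[0,1,y0]])
    cc,W=cv2.findTransformECC(np.ascontiguousarray(C[i][y0:y1,x0:x1,ch]),np.ascontiguousarray(C[j][...,ch]),W,cv2.MOTION_TRANSLATION,(3,200,1e-6),None,1);return W[:,2]-[x0,y0]
for i,j in((0,2),(1,2)):
    print(i,j,"deck",ecc(i,j,216,180,280,216,1),ecc(i,j,330,206,380,236,1),"ring",ecc(i,j,267,245,288,256,1),"pred",[(zz,proj(P[j],[484,20,zz])-proj(P[i],[484,20,98 if i==0 else 90])) for zz in(92,91,90)])
print(current_t())
```

```text
False
93 [480.98  20.01  92.95] False [-0.19  1.3  -0.19]
91.5 [481.01  20.02  91.49] False [-0.4   1.   -0.46]
90.5 [481.01  19.98  90.5 ] False [-0.58  0.6  -0.24]
89.5 [481.14  19.97  89.63] False [ 0.79 -0.64  1.1 ]
88.5 [481.14  20.    89.02] False [-1.45  0.83  6.13]
87.5 [481.19  19.99  88.46] False [-3.21  0.94 10.13]
86.5 [481.25  20.02  88.06] False [-6.91  1.12 16.21]
85.5 [481.3   20.02  87.97] False [-10.69   0.65  25.23]
0 2 deck [-0.01  0.39] [0.15 0.45] ring [ 0.14 -2.38] pred [(92, array([ 0.19, -2.01])), (91, array([ 0.21, -2.41])), (90, array([ 0.23, -2.82]))]
1 2 deck [-0.    0.02] [-0.01  0.01] ring [-0.01  0.02] pred [(92, array([-0.04,  0.8 ])), (91, array([-0.02,  0.39])), (90, array([ 0.  , -0.01]))]
30.9833
```

Run:
```python
from h import *
np.set_printoptions(precision=2,suppress=True)
q,R=arc(2.12,185);reach(q,R)
q,R=arc(2.12,132);print("down",move_l(q,R,80,threshold=6),current_eef_pos()[2]-173.4)
for th in (1.9,1.65,1.4,1.15,.9,.65,.5,.42,.37,.33,.3,.27,.24,.21):
    q,R=arc(th,132);hit=move_l(q,R,70 if th>.45 else 25,threshold=8 if th>.45 else 4)
    if th<.45: wait(.1)
    F=np.array(current_ft_force());print(th,hit,F)
    if hit or (th<.45 and np.hypot(*F[:2])>3.5):break
q,R=arc(th+.1,132);move_l(q,R,40)
q[2]+=90;move_l(q,None,200)
reach([415,30,430],R0);wait(.3);T=toolT();p=capture("wrist")
np.savez("w6.npz",T=T,E=ext(p,T),c=p["color"],f=p["fov_y"],cx=p["cx"],cy=p["cy"])
save(p,"w6.png",(140,100,400,300),3)
for l,z in dict(cover_pivot=124,cover_tab=134.5,pump=0).items():
    for uv,s in tip(p,l): print(l,uv,s,plane(p,uv,z,T)[:2])
a,_=arc(0,0);print("tab at th=0:",a[:2],current_t())
```

```text
down False 131.84357698659696
1.9 False [ 0.36  0.12 -0.2 ]
1.65 False [ 0.05 -0.25 -0.26]
1.4 False [-0.26 -0.44  0.25]
1.15 False [ 0.45  0.16 -1.45]
0.9 False [ 0.91  0.18 -0.44]
0.65 False [-0.23 -0.88  0.15]
0.5 False [-0.05 -0.14  0.35]
0.42 False [ 0.23 -0.38  0.7 ]
0.37 False [ 0.41  0.68 -0.12]
0.33 False [-0.11  1.58 -0.22]
0.3 False [ 1.05  3.67 -1.06]
cover_tab [315.78 251.5 ] 0.74 [462.57  58.17]
cover_tab [278.6  254.98] 0.64 [466.21  23.05]
pump [317.58 251.58] 0.61 [528.56  75.84]
pump [436.58 310.51] 0.47 [627.71 260.53]
tab at th=0: [465.29  23.3 ] 40.1333
```

View pics/w6.png

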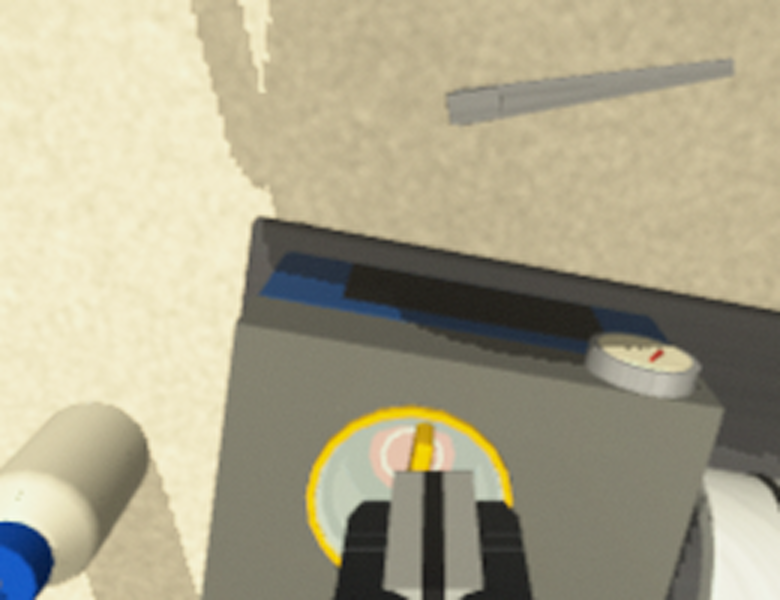

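The cover is shut: its yellow rim (columns 307–512, top row 406) surrounds the well, the tab is at the th=0 position within 1 mm, and the pushed-in key shows through the cover. The pump, bottle and forceps appear where they were. The robot is clear of everything, so I'm handing in.

Run:
```python
from h import *
job_done();print(current_t())
```

```text
the job is handed in; nothing more can be done
the job is handed in; nothing more can be done
```

The job is done and handed in at about 40 s of the 64 s allowed. I pushed the splash cover open by its tab (to about 1.6 rad), pressed the reset key down in the well, then pushed the cover back until it met its stop.

- **Key:** Three presses, at two tool angles and two positions, all met firm resistance at the same fingertip height, about 89.7 mm. The home position is 90 mm, and forces reached 17–25 N. The key did not move between the second and third press. Two readings fit less well:
  - The camera put the key's travel at about 7 mm instead of 8, which I put down to measurement error.
  - I did not clearly see the expected 3 N of friction on the way down.
- **Cover:** The push ended at about 3.8 N against the stop. The network found the tab within 1 mm of the closed position, and the picture shows the rim around the well. The network's top-scoring tab report was a different, wrong spot that the picture ruled out.
- **Surroundings:** Image comparison after the presses showed the pump, forceps and wash bottle had not moved, and the last picture shows nothing different. I did not re-check the other things, but the arm did not go near them.

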